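# Bring a clay plaque under the drill for its hanging hole

### The arm

A 6-joint arm with a two-finger parallel gripper is mounted at the origin on the work surface. World frame = base frame: x ahead of the robot, y to its left, z up, the work surface at z = 0. Lengths are in m, angles in rad, forces in N, time in s.
With the tool pointing down it reaches from about 0.3 to 0.875 m from the base axis. Payload 6.4 kg.
Tool frame: the origin (TCP) lies between the finger pads; the fingertips stand tip_extent ahead of it and the grasp point (between the pads) lies 5 mm behind it (tip_extent is the distance from the TCP to the fingertips, in m); z points along the fingers, y is the direction in which the jaws open and shut (so a half turn about z gives the same grasp; the last joint's range is limited). The gripper opens to 85 mm and grips with 20 to 120 N. Pads are 22 mm wide; open, the fingers measure 114 mm over their backs; the gripper's body (76 mm by 85 mm) begins 54 mm behind the grasp point. The pads swing forward as they close: fully open they stand 13 mm farther back than shut.
Start: joints at [1.057, 0.181, 1.607, -0, 1.354, -0.206], TCP at [0.174, 0.548, 0.245] pointing down, gripper open.
Joint ranges: [-2.99, 2.99], [-0.89, 2.07], [0.3, 2.58], [-1.14, 4.28], [0, 2.63], [-3.12, 3.12]. Speed limits (rad/s): [2.57, 2.57, 3.01, 3.14, 3.14, 3.14].

### API

Orientations are given as a unit quaternion [w, x, y, z].
In Python, from bench import * gives the robot as it stands.
- The arm moves only by the shell command python3 -m jog 'ROWS'. ROWS is JSON, a list of rows, each a list of 3 entries, a list of its own where there are three numbers: the shift along the tool's x, y, z in mm, then the turn, a rotation vector about the tool's x, y, z in rad, then the opening, from 0 (shut) to 1 (fully open). A call has 1 to 20 rows; each row is the pose to reach, as a shift and turn from the pose measured when the call began, along the tool's axes at that moment; what a row does not reach only later rows make up. A row lasts 1/12 s, in which the tool goes at most 41.7 mm and 7.16 degrees, less where a joint would pass 70% of its speed; a pose out of reach is approached as far as the arm can. A call with a gripper value outside its range is refused whole. The fingers move at their own pace and stop on an object; the grip force is fixed at half the most. Time passes only in rows, so rows that repeat a pose let the fingers close. It gives the time, the measured TCP pose, the force and the opening at its end, in the units of the state.
- get_obs(): the state, without advancing time (a new reading comes with each control period).
- camera(name): name is "scene" or "side" or "wrist"; returns (picture, depth): 384x512x3 uint8, red, green, blue; 384x512 float32, m along the optical axis (not along the pixel's ray), 0 where there is no reading.
- get_calibration(name): a dict with "fx", "fy", "cx", "cy" (pixels), "world_from_camera" (4x4, takes a point from camera to world coordinates). Camera axes: x right, y down, z forward; pixel columns grow to the right and rows downward; lengths in m; the calibration is good to about 2 mm. A picture is of the moment at which its call begins: read the wrist's pose just before it. get_calibration takes no time and is no camera call; for the wrist camera it gives the pose at the moment of the call.
- hand_in(): hands the job in, once; it reports no verdict.
The state is a dict: "time_s": time; "q": joint angles; "dq": joint speeds; "joint_efforts": joint torques, N m; "eef_pos": TCP position; "eef_rot": TCP orientation; "wrist_force": force on the tool from outside, world axes, zero at the start; "torque": the same for the moment, N m; "opening": opening from 0.0 (shut) to 1.0 (fully open).
Only numpy, scipy, OpenCV 4.12 (cv2) and the standard library are available. Lean on these libraries where they do the work, as an engineer would, in place of code of your own. Each camera call takes 0.05 s, during which the arm holds its last target.

### The job

The terracotta plaque needs its hanging hole drilled: slide its backing board, which has a dark grip bar, along the bench until the blue dot on the terracotta plaque sits centred under the tip of the drill bit, and let go of it. Keep the board down on the bench, do not knock the drill, and leave the board with the white plaque where it is.

Things in the scene. Friction and masses are not known exactly. Their poses are not given: they have to be found in the camera images.
- terracotta_board: Pale wooden board 210x110x12 mm flat on the bench, 0.4-0.8 kg; a terracotta plaque (130x90 mm, top at z 24 mm) is fixed on it. Origin: centre of its underside; +x lengthwise from grip bar to plaque (bar end starts nearer the robot), z up. Dark wooden grip bar centred at x -75 mm, y 0: 46 mm long (x), 24 mm wide (y, pinch across this), standing from z 12 mm (board top) to 52 mm.
- terracotta_dot (a point): Centre of the blue dot, 30 mm across, on top of the terracotta plaque: the place of the hole. At x +65 mm, y 0, z 24 mm of its board, 140 mm from the middle of the grip bar.
- drill: Fixed drill. Origin: bench point straight below the bit's tip; yaw within 0.2 rad of the world's. Vertical 6 mm bit, tip 45 mm above the bench (plaque passes under, grip bar does not), on one axis with the chuck above it and the teal motor (50 mm across, z 135-285 mm). Column 358 mm tall on a round foot (100 mm across) at x +130, y +75 mm, so beyond and left; level arm at z 195-225 mm.
- white_board: Bystander: a like board, grip bar and blue dot, but with a white glazed plaque; leave it where it is. Same sizes, origin and axes as the terracotta board. One of the two boards lies to the robot's left, the other to its right. A bowl and a jar stand farther off.
Not all that is in view belongs to the job. What is shaped like the terracotta_board but green is not meant.

How it is judged:
At the end, for the whole second after the job is handed in: The centre of the blue dot on the terracotta plaque is within 15 mm (level distance) of straight below the bit's tip; its board lies flat on the bench (within 6 mm and 0.08 rad), at rest and released; the white plaque's board is within 20 mm of where it began (horizontal distance between terracotta_dot and drill below 0.015 m and height (world z) of terracotta_board below 0.006 m and angle between terracotta_board's own z axis and vertical below 0.08 rad and linear speed of terracotta_board below 0.01 m/s and distance of white_board from where it was at the start of the episode below 0.02 m); the robot touches nothing.
It fails at once if the terracotta board is lifted more than 25 mm off the bench (height (world z) of terracotta_board above 0.025 m).
It fails at once if the drill or its stand is knocked (more than 10 N) (contact force between drill and anything else above 10 N).
It fails at once if the white plaque's board is moved more than 20 mm (distance of white_board from where it was at the start of the episode above 0.02 m).
It also fails if it takes over 35 s, if anything falls off the work surface, if the arm or the gripper's body presses on something with over 40 N, if the wrist force passes 120 N, or if a joint passes its speed limit or range.

## Working session

There is one attempt and no reset: what is moved stays moved. The work goes in short steps, Python scripts to look and compute and a shell command to move; the robot and the scene stay as the last step left them, time stands still between calls to the robot, and variables do not carry over. Pictures are saved under pics/ and viewed, and the job is handed in when it is done.

```bash
mkdir -p pics; cat > h.py <<'E'
from bench import *
import numpy as np, cv2
def snap(n,f):
    c=get_calibration(n); p,d=camera(n); np.savez('/tmp/'+f+'.npz',p=p,d=d,K=[c["fx"],c["fy"],c["cx"],c["cy"]],T=c["world_from_camera"])
    cv2.imwrite(f'pics/{f}.png',cv2.cvtColor(p,cv2.COLOR_RGB2BGR))
def load(f):
    z=np.load('/tmp/'+f+'.npz'); return z
def pt(f,u,v,z=None):
    L=load(f); fx,fy,cx,cy=L['K'];T=L['T']
    r=np.array([(u-cx)/fx,(v-cy)/fy,1])
    if z is None:
        d=L['d'][int(round(v)),int(round(u))]; return T[:3,:3]@(r*d)+T[:3,3]
    w=T[:3,:3]@r; s=(z-T[2,3])/w[2]; return T[:3,3]+s*w
def crop(f,x0,y0,x1,y1,s,o):
    im=cv2.imread(f'pics/{f}.png')[y0:y1,x0:x1]; cv2.imwrite(f'pics/{o}.png',cv2.resize(im,None,fx=s,fy=s,interpolation=cv2.INTER_CUBIC))
E
python3 - <<'E'
from h import *
o=get_obs();print(o)
for n in("scene","side","wrist"): snap(n,n+"0")
a=np.hstack([cv2.imread(f'pics/{n}0.png') for n in("scene","side")]);
E
```

```text
{'time_s': 0.0, 'q': array([ 1.05668116e+00,  1.81551967e-01,  1.60798875e+00, -3.26395245e-05,
        1.35381103e+00, -2.06310432e-01]), 'dq': array([ 0.00075752, -0.00155763,  0.00074454,  0.00010625,  0.00011725,
        0.00052356]), 'joint_efforts': array([ 1.53877652e-03, -4.44872653e+01, -3.51337159e+01, -1.56909882e-04,
        9.09996772e-03,  5.43859485e-06]), 'eef_pos': array([0.17394085, 0.54750888, 0.2443873 ]), 'eef_rot': array([-2.95105047e-04,  1.53291988e-01,  9.88180547e-01, -8.28714290e-04]), 'wrist_force': array([ 0.42684864,  0.3697571 , -0.21654327]), 'torque': array([ 0.01122307, -0.00339523,  0.02980403]), 'opening': 0.9954203557219277}
```

View pics/scene0.png

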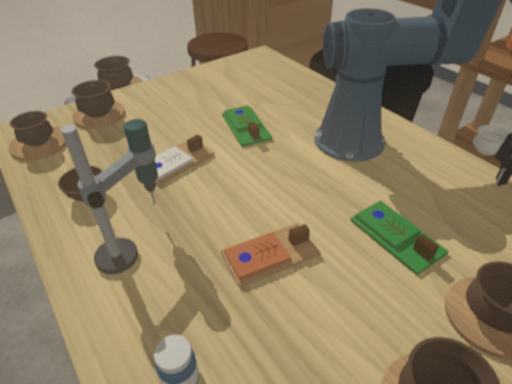

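View pics/side0.png

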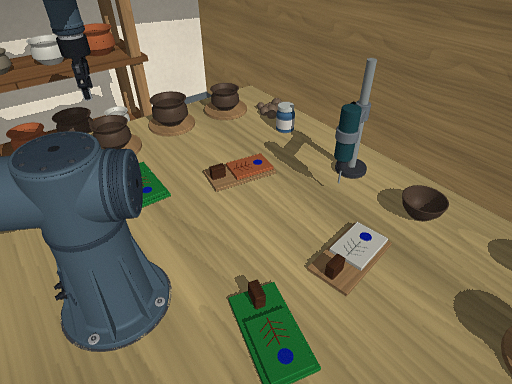

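View pics/wrist0.png

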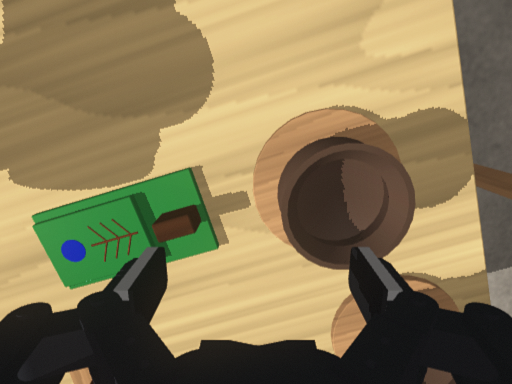

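Boards in the scene view: terracotta (270,252), green decoys (400,237) and (247,125), and the white bystander (183,160). I choose the terracotta one, with its dot at about (245,257) and bar at about (298,235). The bit tip is near (154,203) in scene and (339,180) in side. Next I'll check these in close crops.

```bash
python3 - <<'E'
from h import *
crop("scene0",210,210,330,300,6,"c1")
crop("scene0",110,110,190,220,5,"c2")
crop("side0",195,140,285,200,8,"c3")
crop("side0",310,90,380,190,5,"c4")
a=cv2.imread('pics/c2.png');b=cv2.imread('pics/c4.png');h=max(a.shape[0],b.shape[0])
f=lambda i:cv2.copyMakeBorder(i,0,h-i.shape[0],0,0,0)
cv2.imwrite('pics/c24.png',np.hstack([f(a),f(b)]))
E
```

```text
(no output)
```

View pics/c1.png

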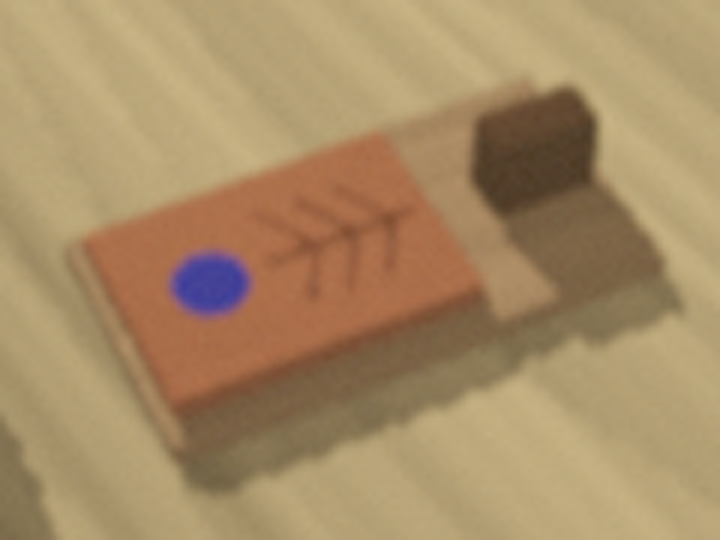

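View pics/c24.png

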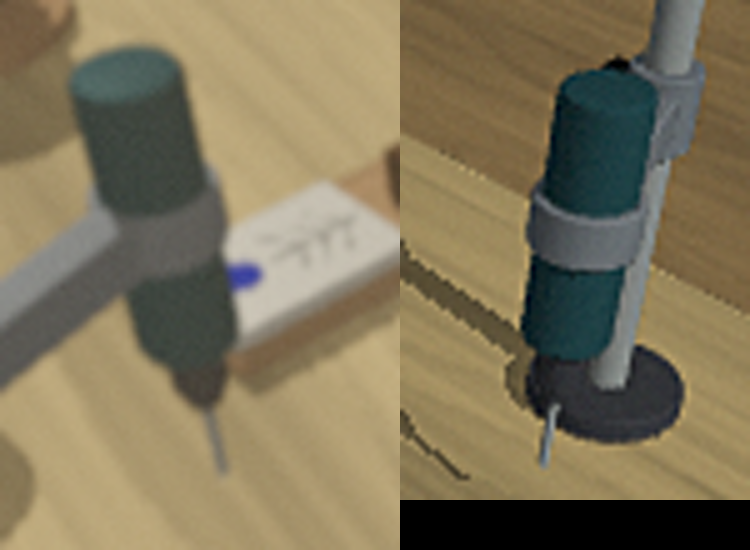

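View pics/c3.png

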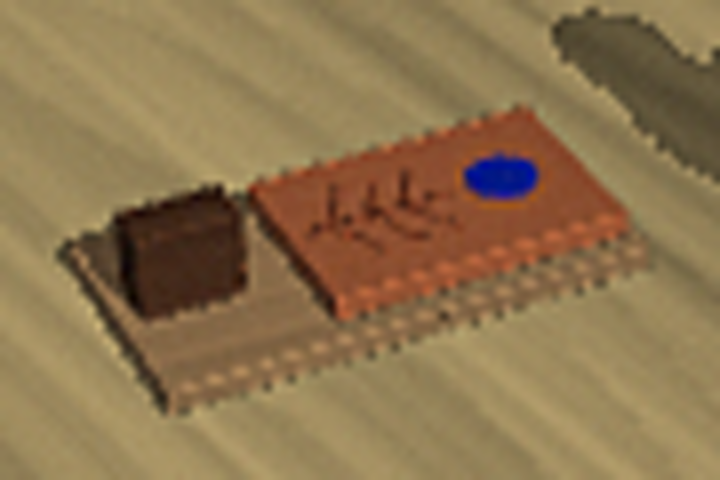

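```bash
python3 - <<'E'
from h import *
s=lambda x,y:((x+.5)/6-.5+210,(y+.5)/6-.5+210)
d=lambda x,y:((x+.5)/8-.5+195,(y+.5)/8-.5+140)
for n,f,m,dot,cs in(("sc","scene0",s,(210,284),[(85,240),(385,135),(485,292),(178,405)]),("si","side0",d,(501,177),[(525,105),(250,185),(340,297),(630,213)])):
    print(n,"dot",pt(f,*m(*dot),.024).round(4))
    P=np.array([pt(f,*m(*c),.024)[:2] for c in cs]); c=P.mean(0); a=(P[0]+P[3]-P[1]-P[2])/2
    print(c.round(4),a.round(4),"yaw",np.arctan2(a[1],a[0]),np.linalg.norm(a))
print("tip scene",pt("scene0",154.2,204,.045),"side",pt("side0",338.6,182.6,.045))
# bar top by depth / motor
for f,sl in(("scene0",(110,120,160,190)),("side0",(330,95,370,165))):
    L=load(f);fx,fy,cx,cy=L['K'];T=L['T']
    v,u=np.mgrid[0:384,0:512];D=L['d'];X=np.stack([(u-cx)/fx*D,(v-cy)/fy*D,D],-1)@T[:3,:3].T+T[:3,3]
    p=L['p'].astype(int)
    teal=(p[...,2]-p[...,0]>15)&(p[...,1]-p[...,0]>15)&(X[...,2]>.145)&(X[...,2]<.28)&(X[...,0]>.4)&(D>0)
    Q=X[teal][:,:2]; 
    from scipy.optimize import least_squares
    r=least_squares(lambda c:np.hypot(*(Q-c).T)-.025,Q.mean(0)+(Q.mean(0)-T[:2,3])*.01,loss='soft_l1',f_scale=.003)
    print(f,"motor axis",r.x,len(Q),np.abs(r.fun).mean(), 'cam',T[:3,3])
    dark=(p.sum(-1)<260)&(X[...,2]>.046)&(X[...,2]<.056)&(D>0)
    for name,cen in(("terra",None),):
        t=pt(f,*((299,232) if f=="scene0" else (217,170)))[:2]
        m=dark&(np.hypot(X[...,0]-t[0],X[...,1]-t[1])<.06)
        print("bar",t,m.sum(),X[m].mean(0) if m.any() else 0)
E
```

```text
sc dot [0.5502 0.2159 0.024 ]
[0.5216 0.2246] [ 0.1251 -0.0241] yaw -0.1902962347144561 0.12737213844993459
si dot [0.5503 0.2169 0.024 ]
[0.5209 0.2205] [ 0.1253 -0.0219] yaw -0.17328886359703694 0.1272149405465504
tip scene [ 0.64966745 -0.04598403  0.045     ] side [ 0.65516155 -0.03899314  0.045     ]<stdin>:17: RuntimeWarning: Mean of empty slice.
  ret = um.true_divide(
Traceback (most recent call last):
ValueError: Initial guess is outside of provided bounds
```

```bash
python3 - <<'E'
from h import *
from scipy.optimize import least_squares
def ray(f,u,v):
    L=load(f);fx,fy,cx,cy=L['K'];T=L['T'];w=T[:3,:3]@np.array([(u-cx)/fx,(v-cy)/fy,1]);return T[:3,3],w/np.linalg.norm(w)
A=np.zeros((3,3));b=0
for f,u,v in(("scene0",154.2,204),("side0",338.6,182.6)):
    c,w=ray(f,u,v);M=np.eye(3)-np.outer(w,w);A+=M;b=b+M@c
print("tri",np.linalg.solve(A,b))
for f,sl,bar in(("scene0",(125,120,158,182),(299,232)),("side0",(335,103,363,163),(217,170))):
    L=load(f);fx,fy,cx,cy=L['K'];T=L['T']
    v,u=np.mgrid[0:384,0:512];D=L['d'];X=np.stack([(u-cx)/fx*D,(v-cy)/fy*D,D],-1)@T[:3,:3].T+T[:3,3]
    p=L['p'].astype(int)
    m=(u>sl[0])&(u<sl[2])&(v>sl[1])&(v<sl[3])&(p[...,2]>p[...,0]+3)&(p[...,1]>p[...,0]+8)&(X[...,2]>.14)&(X[...,2]<.275)&(D>0)
    Q=X[m][:,:2];print(f,len(Q),T[:3,3].round(3))
    if len(Q):
        Q=Q[np.hypot(*(Q-np.median(Q,0)).T)<.05]
        d=np.median(Q,0)-T[:2,3]; r=least_squares(lambda c:np.hypot(*(Q-c).T)-.025,np.median(Q,0)+.02*d/np.linalg.norm(d),loss='soft_l1',f_scale=.003)
        print("motor",r.x,np.abs(r.fun).mean())
    t=X[bar[1],bar[0]];m=(np.hypot(X[...,0]-t[0],X[...,1]-t[1])<.06)&(X[...,2]>.045)&(X[...,2]<.058)&(D>0)
    print("bar",t,m.sum(),X[m].mean(0),X[m][:,2].max())
E
```

```text
tri [ 0.65090663 -0.04202366  0.04875438]
scene0 2 [0.862 0.714 0.741]
motor [ 0.65075886 -0.03791577] 8.78394579295616e-14
bar [0.41766433 0.24694227 0.05049771] 186 [0.41517679 0.24378177 0.05277045] 0.05711452248795168
side0 693 [-0.03  -0.553  0.674]
motor [ 0.6509296  -0.04027443] 0.0010763526053281787
bar [0.4053493  0.22908012 0.04613576] 86 [0.40982825 0.23705803 0.05085244] 0.054651235272059395
```

```bash
python3 - <<'E'
from h import *
import bench
print([n for n in dir(bench) if n[0]!='_']); print(getattr(bench,'tip_extent',None))
crop("side0",300,215,395,300,7,"c5")
print(pt("side0",365,237,.024),pt("scene0",158,166,.024))
o=get_obs()
from scipy.spatial.transform import Rotation as R
w,x,y,z=o['eef_rot'];r=R.from_quat([x,y,z,w])
print(r.as_matrix().round(4)); print(r.inv().apply(np.array([.412,.241,.13])-o['eef_pos'])*1000, o['time_s'])
E
```

```text
['MotionError', 'camera', 'get_calibration', 'get_obs', 'hand_in', 'tip_extent']
0.014
[ 0.56251487 -0.21795096  0.024     ] [ 0.5654239  -0.21253946  0.024     ]
[[-9.53e-01  3.03e-01 -7.00e-04]
 [ 3.03e-01  9.53e-01 -1.20e-03]
 [ 3.00e-04 -1.30e-03 -1.00e+00]]
[-319.75529405 -219.93953256  114.80302398] 0.15
```

View pics/c5.png

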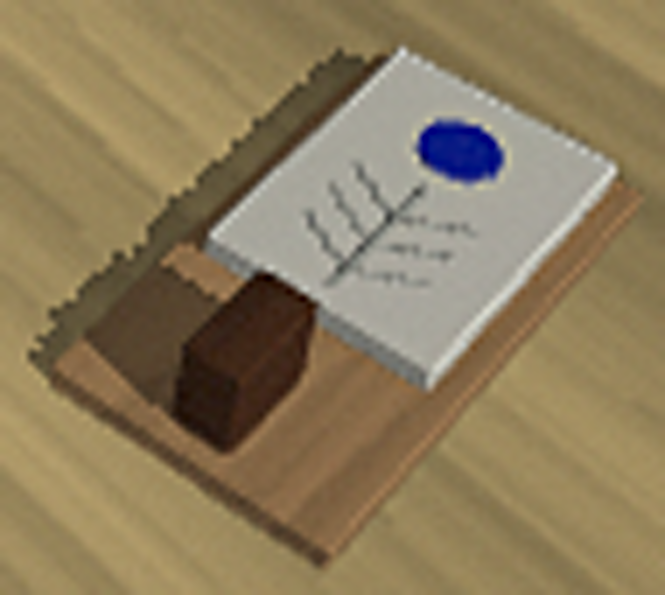

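```bash
python3 -m jog '[[[-320,-220,60],[0,0,-0.128],1],[[-320,-220,60],[0,0,-0.128],1],[[-320,-220,60],[0,0,-0.128],1],[[-320,-220,60],[0,0,-0.128],1],[[-320,-220,60],[0,0,-0.128],1],[[-320,-220,60],[0,0,-0.128],1],[[-320,-220,60],[0,0,-0.128],1],[[-320,-220,60],[0,0,-0.128],1],[[-320,-220,60],[0,0,-0.128],1],[[-320,-220,60],[0,0,-0.128],1],[[-320,-220,60],[0,0,-0.128],1],[[-320,-220,60],[0,0,-0.128],1],[[-320,-220,60],[0,0,-0.128],1],[[-320,-220,60],[0,0,-0.128],1]]' && python3 - <<'E'
from h import *
snap("wrist","w1")
E
```

```text
time_s: 1.32
eef_pos: [0.4116, 0.2419, 0.1849]
eef_rot: [-0.0, 0.089, 0.996, -0.0]
wrist_force: [0.1, -0.5, -0.7]
opening: 0.999
```

View pics/w1.png

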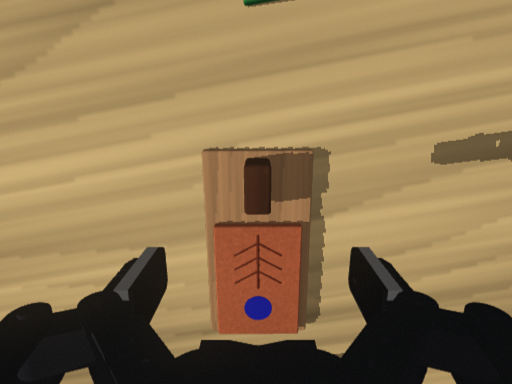

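The wrist view shows the terracotta board straight in the frame. The dot is at (258,308), and the bar at x 244-271, y 157-214.

```bash
python3 - <<'E'
from h import *
crop("w1",195,140,335,340,4,"c6") if 0 else crop("w1",195,140,335,345,2.9,"c6")
L=load("w1");print(L['T'].round(3))
d=pt("w1",258,308,.024);print(d)
c=[pt("w1",u,v,.024)[:2] for u,v in((216,224),(301,224),(299,332),(219,332))]
print(np.array(c).round(4)); a=(c[2]+c[3]-c[0]-c[1])/2; print(a,np.arctan2(a[1],a[0])); 
for z in(.03,.052):print(pt("w1",258,186,z))
for v in range(152,222,6): print(v,pt("w1",258,v).round(4))
E
```

```text
[[ 0.177  0.945  0.276  0.342]
 [ 0.984 -0.17  -0.051  0.255]
 [-0.001  0.281 -0.96   0.313]
 [ 0.     0.     0.     1.   ]]
[0.55150985 0.21723854 0.024     ]
[[0.4475 0.1932]
 [0.4626 0.2769]
 [0.5904 0.2569]
 [0.5746 0.1688]]
[ 0.12749707 -0.02224668] -0.1727486300496582
[0.4147226  0.24177537 0.03      ]
[0.40907872 0.24277306 0.052     ]
152 [0.3858 0.247  0.011 ]
158 [0.3909 0.2461 0.0153]
164 [0.3906 0.2461 0.0486]
170 [0.3955 0.2452 0.0498]
176 [0.4004 0.2443 0.0513]
182 [0.4059 0.2433 0.0505]
188 [0.411  0.2424 0.0515]
194 [0.4164 0.2415 0.0513]
200 [0.4216 0.2405 0.0521]
206 [0.427  0.2396 0.0524]
212 [0.433  0.2385 0.0513]
218 [0.4537 0.2348 0.0104]
```

View pics/c6.png

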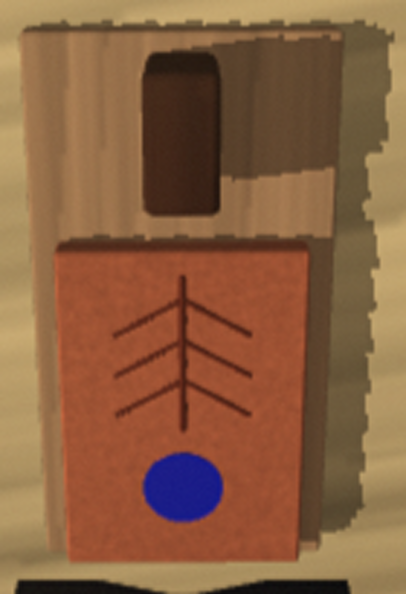

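```bash
python3 -m jog '[[[0,0,40],[0,0,0],1],[[0,0,80],[0,0,0],1],[[0,0,115],[0,0,0],1],[[0,0,135],[0,0,0],1],[[0,0,148],[0,0,0],1],[[0,0,148],[0,0,0],1],[[0,0,148],[0,0,0],1]]' && python3 -m jog '[[[0,0,0],[0,0,0],0],[[0,0,0],[0,0,0],0],[[0,0,0],[0,0,0],0],[[0,0,0],[0,0,0],0],[[0,0,0],[0,0,0],0],[[0,0,0],[0,0,0],0],[[0,0,0],[0,0,0],0],[[0,0,0],[0,0,0],0]]' && python3 - <<'E'
from h import *
snap("wrist","w2");snap("side","s2")
from scipy.spatial.transform import Rotation as R
o=get_obs();w,x,y,z=o['eef_rot'];r=R.from_quat([x,y,z,w])
print(o['eef_pos'],r.inv().apply([.651-.551,-.041-.2168,0])*1000,r.as_matrix().round(4))
E
```

```text
time_s: 1.95
eef_pos: [0.4106, 0.2425, 0.0367]
eef_rot: [-0.001, 0.088, 0.996, -0.001]
wrist_force: [-0.5, 0.6, 0.6]
opening: 0.998
time_s: 2.62
eef_pos: [0.4112, 0.2426, 0.0376]
eef_rot: [-0.0, 0.088, 0.996, -0.001]
wrist_force: [-0.6, -1.6, 6.7]
opening: 0.27
[0.41112875 0.24255949 0.03756377] [-1.43766769e+02 -2.36203152e+02  1.64851582e-01] [[-9.844e-01  1.758e-01 -1.100e-03]
 [ 1.758e-01  9.844e-01 -1.100e-03]
 [ 9.000e-04 -1.200e-03 -1.000e+00]]
```

View pics/w2.png

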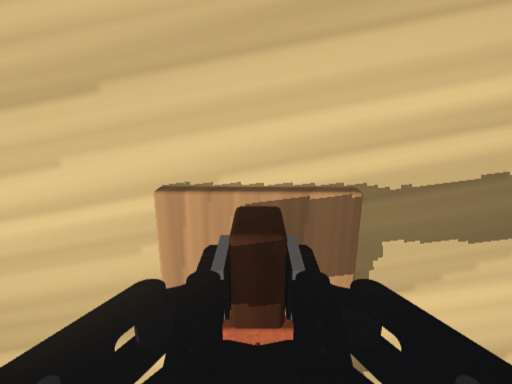

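The fingers have closed on the bar, with the jaws either side of it at (222-300, 235-270), and the opening of 0.27 matches 24 mm. I'll slide about 85 % of the way first.

```bash
python3 -m jog '[[[-5,-8,0],[0,0,0],0],[[-12,-20,0],[0,0,0],0],[[-21,-35,0],[0,0,0],0],[[-30,-50,0],[0,0,0],0],[[-39,-65,0],[0,0,0],0],[[-48,-80,0],[0,0,0],0],[[-57,-95,0],[0,0,0],0],[[-66,-110,0],[0,0,0],0],[[-75,-125,0],[0,0,0],0],[[-84,-140,0],[0,0,0],0],[[-93,-155,0],[0,0,0],0],[[-102,-170,0],[0,0,0],0],[[-109,-182,0],[0,0,0],0],[[-115,-190,0],[0,0,0],0],[[-115,-190,0],[0,0,0],0],[[-115,-190,0],[0,0,0],0]]' && python3 - <<'E'
from h import *
snap("wrist","w3");snap("side","s3");snap("scene","sc3")
crop("side0",0,0,1,1,1,"junk")
crop("s3",270,130,400,230,6,"c7");crop("sc3",110,140,240,260,5,"c8")
E
```

```text
time_s: 4.05
eef_pos: [0.4912, 0.0345, 0.0376]
eef_rot: [-0.0, 0.089, 0.996, -0.001]
wrist_force: [1.2, -2.6, -3.2]
opening: 0.273
```

View pics/c7.png

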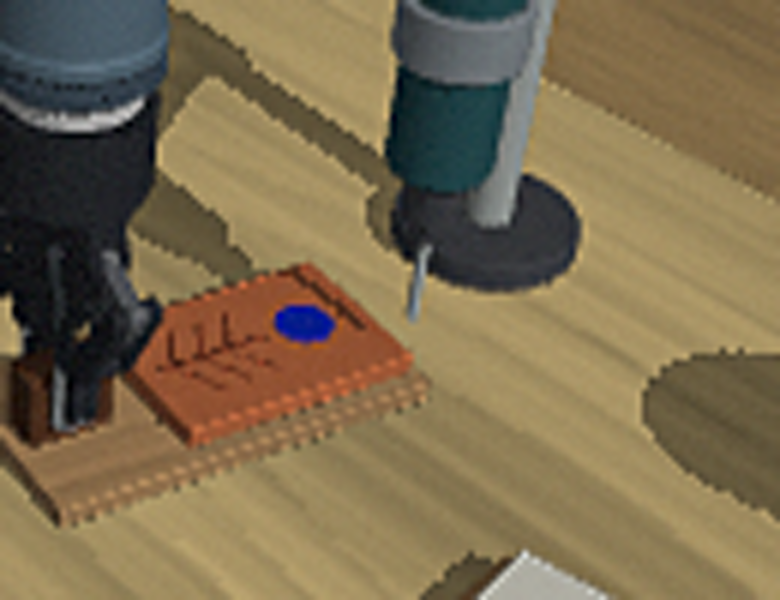

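View pics/c8.png

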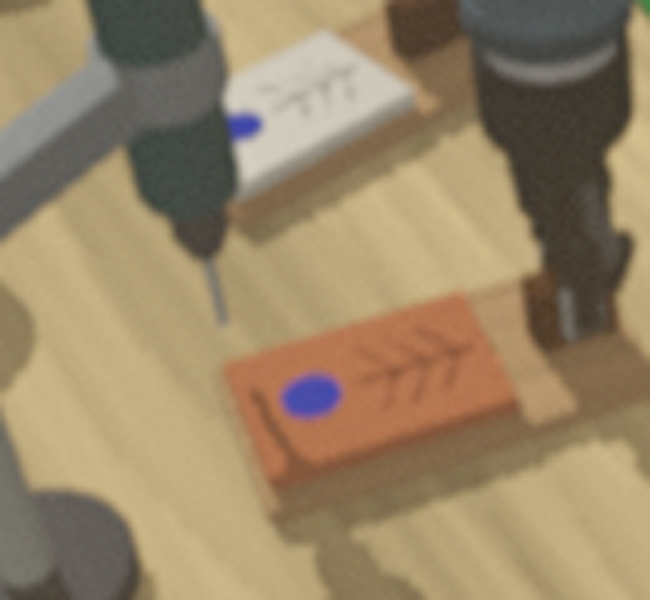

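View pics/s3.png

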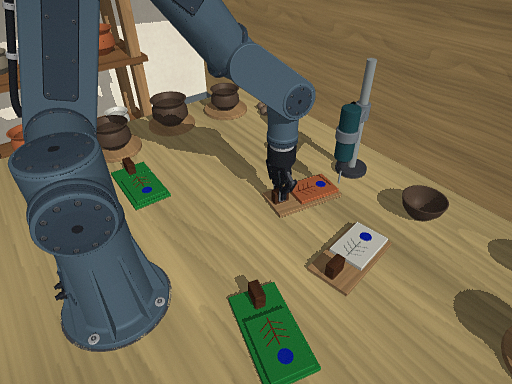

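```bash
python3 - <<'E'
from h import *
from scipy.spatial.transform import Rotation as R
a=pt("s3",305.5/6-.5+270,324.5/6-.5+130,.024);b=pt("sc3",311.5/5-.5+110,396.5/5-.5+140,.024);print(a,b)
o=get_obs();w,x,y,z=o['eef_rot'];r=R.from_quat([x,y,z,w]);
X=r.as_matrix()[:,0];print("pred",o['eef_pos']-0.140*X)
for d in(a,b): print(r.inv().apply([.651-d[0],-.0415-d[1],0])*1000)
E
```

```text
[0.63085923 0.0079235  0.024     ] [0.63024801 0.0076483  0.024     ]
pred [0.62862851 0.01073383 0.03746741]
[-28.52334419 -45.1082009    0.04557806]
[-2.90766033e+01 -4.47297439e+01  4.45787348e-02]
```

View pics/w3.png

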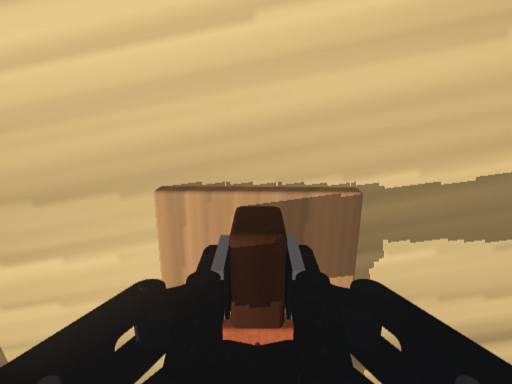

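Both views put the dot at (0.6305, 0.008), and the grip is unchanged. The remaining shift is about (-29,-45) mm.

```bash
python3 -m jog '[[[-4,-6,0],[0,0,0],0],[[-10,-16,0],[0,0,0],0],[[-17,-27,0],[0,0,0],0],[[-23,-37,0],[0,0,0],0],[[-27,-42,0],[0,0,0],0],[[-29,-45,0],[0,0,0],0],[[-29,-45,0],[0,0,0],0],[[-29,-45,0],[0,0,0],0]]' && python3 - <<'E'
from h import *
snap("side","s4");snap("scene","sc4")
crop("s4",290,130,390,220,7,"c9");crop("sc4",110,140,240,260,5,"c10")
E
```

```text
time_s: 4.87
eef_pos: [0.5115, -0.0142, 0.0376]
eef_rot: [-0.0, 0.088, 0.996, -0.001]
wrist_force: [0.6, -0.1, -1.6]
opening: 0.269
```

View pics/c9.png

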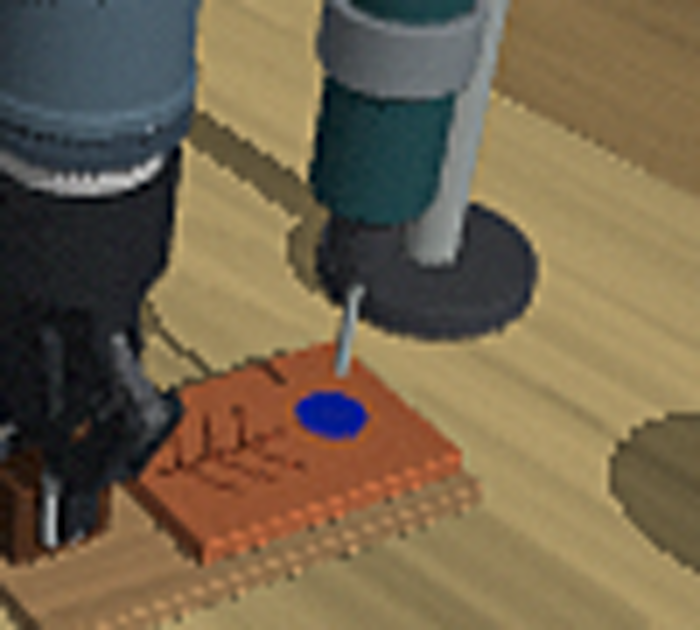

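View pics/c10.png

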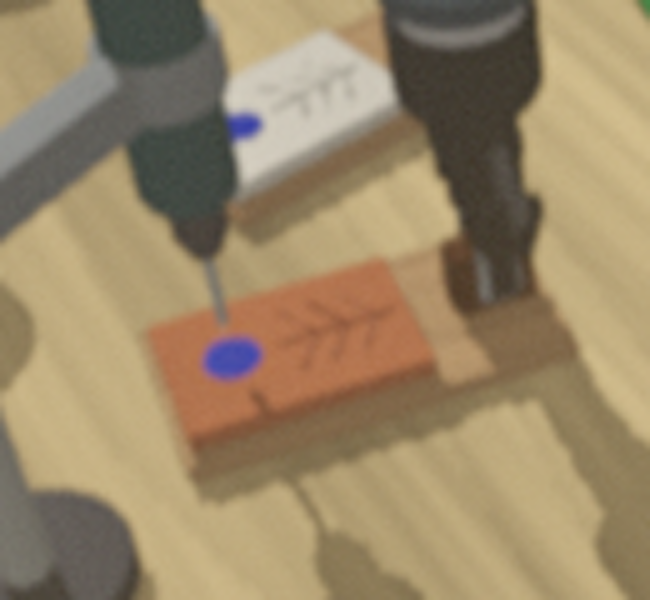

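```bash
python3 - <<'E'
from h import *
a=pt("s4",332.5/7-.5+290,415.5/7-.5+130,.024);b=pt("sc4",232.5/5-.5+110,357.5/5-.5+140,.024);print(a,b)
def proj(f,X):
    L=load(f);fx,fy,cx,cy=L['K'];c=np.linalg.inv(L['T'])@np.r_[X,1];return np.array([fx*c[0]/c[2]+cx,fy*c[1]/c[2]+cy])
for z in(.024,.045,.09):
    print(z,(proj("s4",[.651,-.0415,z])+.5-[290,130])*7,(proj("sc4",[.651,-.0415,z])+.5-[110,140])*5)
E
```

```text
[ 0.65157107 -0.03995808  0.024     ] [ 0.6506412 -0.0418387  0.024    ]
0.024 [334.28123641 417.81791453] [232.13829407 358.15894932]
0.045 [341.29384514 378.28948505] [224.80968948 328.46463974]
0.09 [356.93968532 290.09755622] [208.40740785 262.00527186]
```

In both views the dot sits on the extension of the bit axis, within about 2 mm. I'll release, rise and back away.

```bash
python3 -m jog '[[[0,0,0],[0,0,0],0.4],[[0,0,0],[0,0,0],0.6],[[0,0,0],[0,0,0],0.8],[[0,0,0],[0,0,0],1],[[0,0,0],[0,0,0],1],[[0,0,0],[0,0,0],1],[[0,0,0],[0,0,0],1],[[0,0,0],[0,0,0],1],[[0,0,-8],[0,0,0],1],[[0,0,-25],[0,0,0],1],[[0,0,-45],[0,0,0],1],[[10,0,-70],[0,0,0],1],[[30,0,-95],[0,0,0],1],[[55,0,-110],[0,0,0],1],[[75,0,-120],[0,0,0],1],[[90,0,-130],[0,0,0],1],[[90,0,-130],[0,0,0],1],[[90,0,-130],[0,0,0],1]]' && python3 - <<'E'
from h import *
snap("side","s5");snap("scene","sc5");snap("wrist","w5")
crop("s5",290,130,390,220,7,"c11");crop("sc5",110,140,240,260,5,"c12")
E
```

```text
time_s: 6.47
eef_pos: [0.4236, 0.0018, 0.1687]
eef_rot: [0.001, 0.088, 0.996, -0.001]
wrist_force: [1.2, -0.0, -0.2]
opening: 1.001
```

View pics/c11.png

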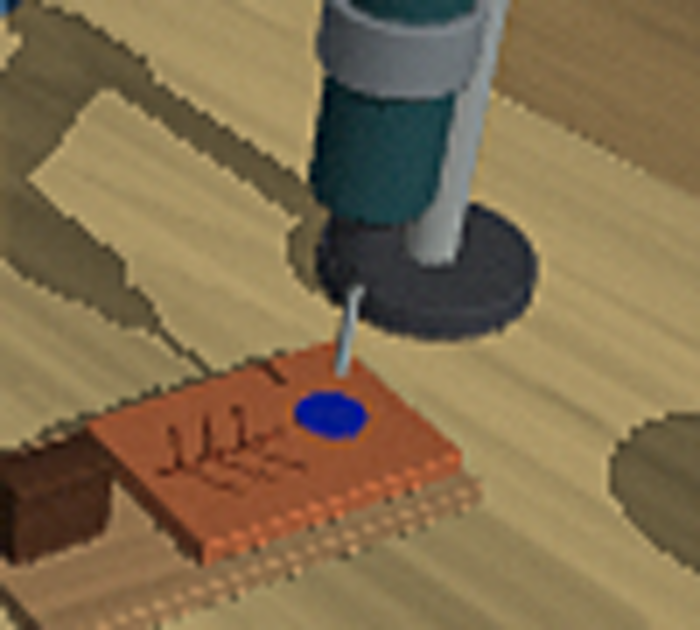

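View pics/c12.png

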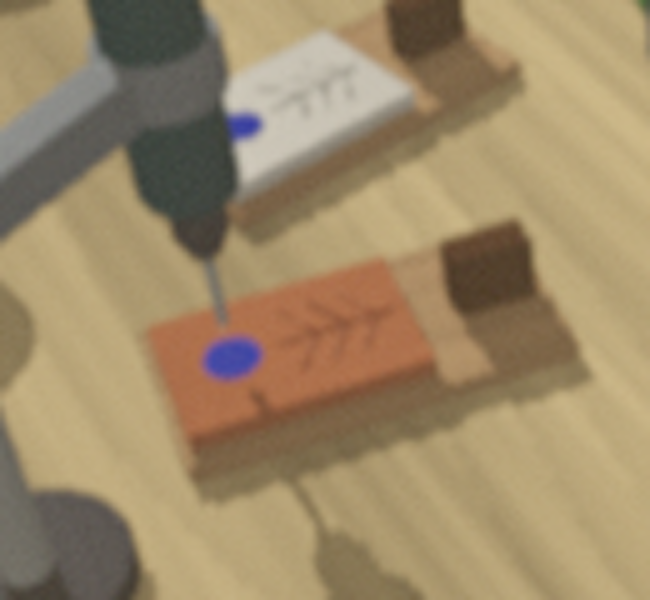

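View pics/w5.png

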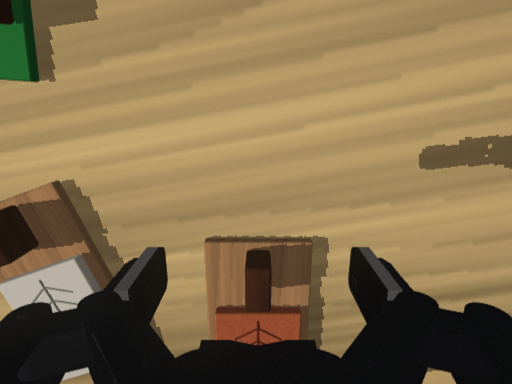

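The dot did not move on release: it is at side crop (332,415) and scene crop (232,357), still on the bit axis. The board lies flat, the gripper is clear and the white board hasn't moved.

```bash
python3 -c "
from bench import *
print(hand_in())"
```

```text
the job is handed in; nothing more can be done
None
```

I slid the terracotta board along the bench by its grip bar until its blue dot sat under the drill bit. I then let go, backed the gripper clear and handed the job in at about 6.6 s. `hand_in()` gives no verdict, so I can't confirm the result.

- **Dot position:** my last pixel checks put the dot at (0.6516, -0.0400) in the side view and (0.6506, -0.0418) in the scene view. The bit tip is at about (0.651, -0.0415), so the dot is within about 2 mm. It did not move when I released the board.
- **Everything else:** the board looks flat and released, with the gripper above and behind it. By eye the white board and drill have not moved, and the wrist force readings stayed below 7 N.
- **Disagreement:** at the assumed tip height, the two cameras placed the bit tip about 9 mm apart. I resolved this by triangulating the tip and fitting the motor's axis, which agreed to about 2 mm. The first position predicted from the grip was also about 4 mm off the camera position, and I used the cameras.

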